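# Find the loose spindle cap in the box and cap the record

### The arm

A 6-joint arm with a two-finger parallel gripper is mounted at the origin on the work surface. World frame = base frame: x ahead of the robot, y to its left, z up, the work surface at z = 0. Lengths are in m, angles in rad, forces in N, time in s.
With the tool pointing down it reaches from about 0.35 to 0.775 m from the base axis. Payload 5.5 kg.
Tool frame: the origin (TCP) lies between the finger pads; the fingertips stand 11 mm ahead of it and the grasp point (between the pads) lies 8 mm behind it (tips_ahead is the distance from the TCP to the fingertips, in m); z points along the fingers, y is the line along which they close (so a half turn about z gives the same grasp; the last joint's range is limited). The gripper opens to 85 mm and grips with 20 to 120 N. Pads are 22 mm wide; open, the fingers measure 114 mm over their backs; the gripper's body (76 mm by 85 mm) begins 54 mm behind the grasp point. The pads swing forward as they close: fully open they stand 13 mm farther back than shut.
Start: joints at [1.149, 0.313, 0.046, 1.304, 0, 1.431], TCP at [0.16, 0.552, 0.22] pointing down, gripper open.
Joint ranges: [-2.76, 2.76], [-0.86, 1.69], [-1.03, 1.26], [-2.2, 2.34], [-1.47, 1.5], [-3.14, 3.14]. Speed limits (rad/s): [2.57, 2.57, 3.14, 3.14, 3.14, 3.14].

### API

Orientations are given as a unit quaternion [w, x, y, z].
In Python, from workcell import * gives the robot as it stands. The module is installed in compiled form; this text tells all that it offers.
- The arm moves only by the tool jog_arm, never from a script. Its argument "moves" is a list of rows, each an object with "fingers": the closure, from 0 (fully open) to 1 (shut); "slide": the shift along the tool's x, y, z in mm, a list of three; "angular": the turn, a rotation vector about the tool's x, y, z in degrees, a list of three. A call has 1 to 10 rows; each row is the pose to reach, as a shift and turn from the pose commanded when the call began, along the tool's axes at that moment; what a row does not reach only later rows make up. A row lasts 1/12 s, in which the tool goes at most 41.7 mm and 7.16 degrees, less where a joint would pass 70% of its speed; a pose out of reach is approached as far as the arm can. A call with a gripper value outside its range is refused whole. The fingers move at their own pace and stop on an object; "squeeze" is the grip in N (left out, the last holds). Time passes only in rows, so rows that repeat a pose let the fingers close. It gives the time, the measured TCP pose, the force, the opening and the grip force at its end, in the units of the state.
- get_state(): the state, without advancing time (a new reading comes with each control period).
- read_camera(name): name is "side" or "top"; returns a dict with "color" (420x560x3 uint8, red, green, blue), "fovy" (degrees; the focal length in pixels is half the picture's height over the tangent of half this angle, whatever the lens; pixels are square), "cx", "cy" (the principal point, pixels), "world_from_camera" (4x4, takes a point from camera to world coordinates). Camera axes: x right, y down, z forward; pixel columns grow to the right and rows downward; lengths in m; the calibration is good to about 2 mm. A picture is of the moment at which its call begins. There is no depth.
- hand_in(): hands the job in; it is judged then, once.
Trained networks look in a picture, given as the dict that the camera call returned (one of the last four; its "shot" number tells which), for a name from the list of things; names that differ only in an ending like _2 or _b are one class to them, and where a whole thing is asked for, a point or a joint stands for the part that bears it (a point fixed in the world has none). Each returns a list of dicts, best first, with "p" (0 to 1); they miss things now and then, are a little off and sometimes report something else, mostly with a low value. They report only what shows in the picture. A call takes as long as a camera call. They do not tell look-alikes from the thing itself.
- look_for(target, picture): "point" ([column, row] in pixels, amid what is visible of it).
- tip_of(target, picture): "point" ([column, row] in pixels: a listed point, or the origin of a listed thing).
The state is a dict: "clock": time; "joint_pos": joint angles; "qvel": joint speeds; "tau": joint torques, N m; "tcp_pos": TCP position; "orientation": TCP orientation; "wrist_force": force on the tool from outside, world axes, zero at the start; "ft_torque": the same for the moment, N m; "finger_gap": finger opening in m; "grip_force": force on a finger pad.
Only numpy, scipy, OpenCV 4.12 (cv2) and the standard library are available. Lean on these libraries where they do the work, as an engineer would, in place of code of your own. Each camera call takes 0.05 s, during which the arm holds its last target. There are 200 camera calls.

### The job

The ceramic spindle cap is lying loose on the floor of the open wooden box, in a row with two square rests that are cemented down. Take it out and set it down over the spindle of the record on the washing stand, upright and flat on the label; lower it, do not drop it. Leave the tin of brush pads where it stands.

Things in the scene. Friction and masses are not known exactly. Their poses are not given: they have to be found in the camera images.
- cap: Round white ceramic cup, mouth down: diameter 46 mm, height 36 mm, straight sides, closed top slightly rounded; hollow 34 mm wide, 28 mm deep. About 70 g. Origin: centre of its underside, z up. One of three things in a row along the box's y; the other two are fixed white square rests, 40 x 40 x 30 mm, centres at least 69 mm from the cap's: fingers have most room closing along the box's x.
- box: Open wooden box, brass latch on its front (-x) face, fixed: outside 196 mm along x, 276 mm along y, 55 mm high; walls 8 mm, floor 6 mm thick. Origin: centre of its underside, z up; turned up to 0.2 rad from the world axes. On the left or right of the table, the stand on the other side. The cap is within 15 mm of its midline in x and near -85, 0 or 85 mm in y.
- label (a point): Centre of the top face of the paper label (90 mm across) on the grey 175 mm record, at the foot of the spindle, 42 mm above the table; z up. The steel spindle is 7 mm thick and rises 12 mm above this point. The record lies fixed on a square wooden washing stand, 200 x 200 mm, which does not move.
- tin: Round metal tin of brush pads with a lid, 73 mm across, 44 mm high, standing loose on the table beyond the box and stand. Origin at the centre of its underside, z up.
Mind the look-alikes: they are no part of the job. What is shaped like the cap but green or turquoise is not meant.

How it is judged:
By the outcome, as a careful person would: the job done as asked, in the order asked, and still so for the second after the job is handed in, with the robot touching nothing.
It also fails if it takes over 40 s, if anything falls off the work surface, if the arm or the gripper's body presses on something with over 40 N, if the wrist force passes 120 N, or if a joint passes its speed limit or range.

## Working session

There is one attempt and no reset: what is moved stays moved. The work goes in short steps, Python scripts to look and compute and a tool call to move; the robot and the scene stay as the last step left them, time stands still between calls to the robot, and variables do not carry over. Pictures are saved under pics/ and viewed, at most 10 in all, crops included, and the job is handed in when it is done.

Besides the shell and the picture viewer there is one more tool, called after ">>>" in YAML: its name, and indented under it one key for each argument. jog_arm: Moves the arm, as the interface text tells. Its arguments: {"type":"object","properties":{"moves":{"type":"array","items":{"type":"object","properties":{"fingers":{"type":"number"},"slide":{"type":"array","items":{"type":"number"}},"angular":{"type":"array","items":{"type":"number"}}}}},"squeeze":{"type":"number"}},"required":["moves"]}

```bash
mkdir -p pics; cat > h.py <<'E'
from workcell import *
import numpy as np, cv2
from scipy.spatial.transform import Rotation as R
def ray(p,px):
    f=p["color"].shape[0]/2/np.tan(np.radians(p["fovy"])/2)
    T=np.array(p["world_from_camera"]); d=T[:3,:3]@np.array([(px[0]-p["cx"])/f,(px[1]-p["cy"])/f,1])
    return T[:3,3],d
def at(p,px,z):
    o,d=ray(p,px); return o+d*(z-o[2])/d[2]
def proj(p,X):
    f=p["color"].shape[0]/2/np.tan(np.radians(p["fovy"])/2)
    T=np.array(p["world_from_camera"]); c=T[:3,:3].T@(np.array(X)-T[:3,3]); return c[:2]/c[2]*f+[p["cx"],p["cy"]]
def two(a,pa,b,pb):
    o1,d1=ray(a,pa);o2,d2=ray(b,pb)
    s=np.linalg.lstsq(np.c_[d1,-d2],o2-o1,rcond=None)[0]
    x,y=o1+d1*s[0],o2+d2*s[1]; return (x+y)/2,np.linalg.norm(x-y)
def save(p,n): cv2.imwrite("pics/"+n,p["color"][:,:,::-1])
E
python3 - <<'E'
from h import *
np.set_printoptions(precision=4,suppress=True)
P={n:read_camera(n) for n in("top","side")}
print(get_state())
im=np.hstack([P[n]["color"] for n in P])[:,:,::-1]
for n in P:
    p=P[n]; save(p,n+"0.png"); print(n,p["fovy"],p["cx"],p["cy"],np.array(p["world_from_camera"])[:3,3])
    for t,z in(("cap",.006),("box",0),("label",.042),("tin",0)):
        for f in (look_for,tip_of):
            try:
                for r in f(t,p)[:4]: print(n,t,f.__name__,np.round(r["point"],1),round(r["p"],2),at(p,r["point"],z))
            except Exception as e: print(n,t,f.__name__,e)
E
```

```text
{'clock': 0.1, 'joint_pos': array([1.1494, 0.314 , 0.0451, 1.3036, 0.    , 1.4312]), 'qvel': array([ 0.0006, -0.0005,  0.0017, -0.0005,  0.0003, -0.0014]), 'tau': array([  0.0032, -48.1724,  29.9246,   0.0127,  -0.0001,   0.    ]), 'tcp_pos': array([0.1597, 0.5519, 0.2189]), 'orientation': array([-0.0002,  0.1404,  0.9901, -0.0008]), 'wrist_force': array([ 0.1462, -0.39  ,  0.1264]), 'ft_torque': array([ 0.0136, -0.0272,  0.0434]), 'grip_force': 0.0, 'finger_gap': 0.08539628430165716}
top 52.54007760378161 275.4676950144292 215.81468214422787 [0.468  0.0113 0.872 ]
top cap call [278.4 234.1] 0.86 [ 0.5876 -0.0318  0.006 ]
top cap call [281.1 310.9] 0.82 [ 0.4336 -0.0408  0.006 ]
top cap call [335.7 183. ] 0.78 [ 0.7002 -0.1505  0.006 ]
top cap call [342.6 274.4] 0.75 [ 0.5089 -0.1645  0.006 ]
top cap call [278.  310.1] 0.97 [ 0.435  -0.0346  0.006 ]
top cap call [276.6 233.4] 0.9 [ 0.5889 -0.0281  0.006 ]
top cap call [344.  278.4] 0.81 [ 0.5009 -0.1674  0.006 ]
top cap call [333.2 187. ] 0.67 [ 0.6913 -0.1452  0.006 ]
top box call [392.8 283.7] 0.79 [ 0.493  -0.2695  0.    ]
top box
[... 470 characters left out ...]
]
side cap call [259.1 259.1] 0.78 [ 0.5901 -0.0227  0.006 ]
side cap call [248.6 332.5] 0.68 [ 0.5131 -0.1525  0.006 ]
side cap call [220.7 283.1] 0.96 [ 0.5096 -0.0446  0.006 ]
side cap call [169.6 299.1] 0.94 [ 0.4252 -0.0393  0.006 ]
side cap call [258.4 263.1] 0.85 [ 0.5848 -0.031   0.006 ]
side cap call [245.2 340.3] 0.83 [ 0.5035 -0.1622  0.006 ]
side box call [267.  359.3] 0.93 [ 0.5201 -0.1998  0.    ]
side box call [265.4 392.9] 0.8 [ 0.4977 -0.2414  0.    ]
side label call [194.8 200.2] 0.79 [0.5306 0.151  0.042 ]
side label call [193.5 188.2] 0.56 [0.5408 0.193  0.042 ]
side tin call [321.5 216.8] 0.58 [0.7579 0.0354 0.    ]
side tin call [323.  224.2] 0.76 [0.7479 0.014  0.    ]
```

View pics/top0.png

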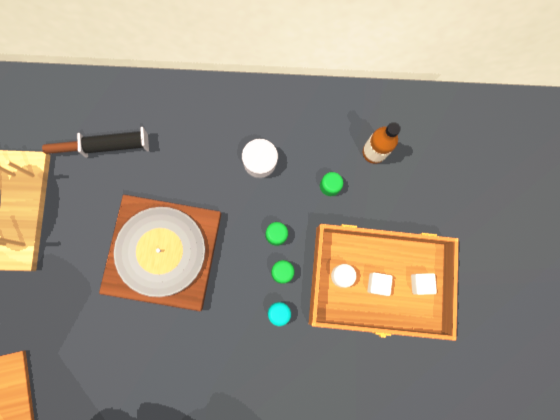

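View pics/side0.png

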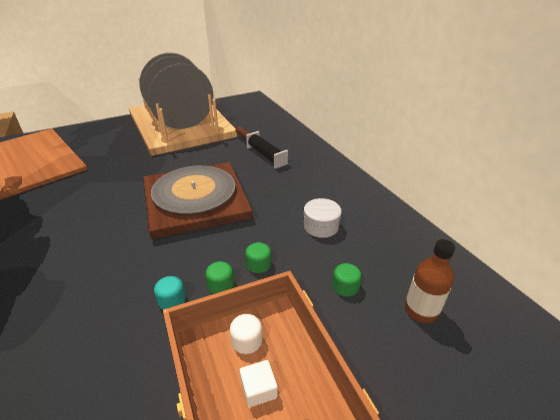

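The first picture (top) shows the white round cap at (344,276), in the box next to square rests at (380,285) and (424,285). The record's spindle is at (158,250) and the tin at (259,157). The second picture (side) shows the cap at (246,333), one rest at (258,383) and the spindle at (193,186).

Things that could be taken for the cap, by top pixel: green (278,233), green (283,272), green (333,183), turquoise (280,314), square rests (380,285) and (424,285). I choose the white round one at (344,276).

```bash
cat > m.py <<'E'
from h import *
from scipy.optimize import minimize
np.set_printoptions(precision=4,suppress=True)
def blob(p,mask,near):
    n,l,s,c=cv2.connectedComponentsWithStats(mask.astype(np.uint8))
    k=min((i for i in range(1,n) if s[i,4]>30),key=lambda i:np.hypot(*(c[i]-near))); return c[k],s[k]
def model(p,x,y,z0,h,r):
    a=np.linspace(0,2*np.pi,60); pts=[proj(p,[x+q*r*np.cos(t),y+q*r*np.sin(t),z]) for z,q in((z0,1),(z0+h-.004,1),(z0+h,.85)) for t in a]
    m=cv2.moments(cv2.convexHull(np.array(pts,np.float32))); return np.array([m["m10"]/m["m00"],m["m01"]/m["m00"]]),m["m00"]
def solve(p,c,z0,h,r,g):
    return minimize(lambda v:np.sum((model(p,v[0],v[1],z0,h,r)[0]-c)**2),g,method="Nelder-Mead",options=dict(xatol=1e-5,fatol=1e-4)).x
def white(p):
    hsv=cv2.cvtColor(p["color"],cv2.COLOR_RGB2HSV); return (hsv[:,:,1]<75)&(hsv[:,:,2]>100)
def yellow(p):
    hsv=cv2.cvtColor(p["color"],cv2.COLOR_RGB2HSV); return (abs(hsv[:,:,0].astype(int)-20)<8)&(hsv[:,:,1]>75)&(hsv[:,:,2]>120)
E
python3 - <<'E'
from m import *
P={n:read_camera(n) for n in("top","side")}
for n,c,l in(("top",(344,276),(158,251)),("side",(246,333),(193,187))):
    p=P[n]; b,s=blob(p,white(p),c); v=solve(p,b,.006,.036,.023,(.5,-.165)); print(n,"cap",b,s,v,model(p,*v,.006,.036,.023)[1])
    b,s=blob(p,yellow(p),l); v=solve(p,b,.042,.0041,.045,(.54,.2)); print("label",b,s,at(p,b,.042),abs(v))
    t=look_for("tin",p)
p=P["top"]
C=[at(p,q,.055) for q in((320,226),(459,238),(456,338),(312,333))]
for a,b in((0,1),(3,2),(3,0),(2,1)): print(C[b]-C[a],np.linalg.norm(C[b]-C[a]))
print(C,np.mean(C,0), "latch",at(p,(383,334),.04))
a=P["top"]["color"][215:350,300:470];b=P["side"]["color"][290:420,160:330]
im=np.hstack([cv2.resize(a,None,fx=4*.58,fy=4*.58,interpolation=2),cv2.resize(b,(394,313),interpolation=2)])
cv2.imwrite("pics/crop.png",im[:,:,::-1])
E
```

```text
top cap [343.5642 275.427 ] [332 264  24  24 452] [ 0.5062 -0.1626] 494.75471886247396
label [158.9096 250.679 ] [ 136  228   47   46 1682] [0.5432 0.2002 0.042 ] [0.5436 0.2001]
side cap [245.6823 333.1123] [ 230  314   32   39 1042] [ 0.5054 -0.1617] 1157.03637363296
label [193.0213 186.8746] [172 175  44  25 845] [0.5414 0.1982 0.042 ] [0.5423 0.2   ]
[-0.0152 -0.2761  0.    ] 0.27656049727029974
[-0.0036 -0.2739  0.    ] 0.2739651901712911
[ 0.2028 -0.0138  0.    ] 0.20323729835175586
[ 0.1911 -0.016   0.    ] 0.19179954601367422
[array([ 0.5993, -0.1104,  0.055 ]), array([ 0.5841, -0.3865,  0.055 ]), array([ 0.3929, -0.3705,  0.055 ]), array([ 0.3965, -0.0966,  0.055 ])] [ 0.4932 -0.241   0.055 ] latch [ 0.3961 -0.2352  0.04  ]
```

View pics/crop.png

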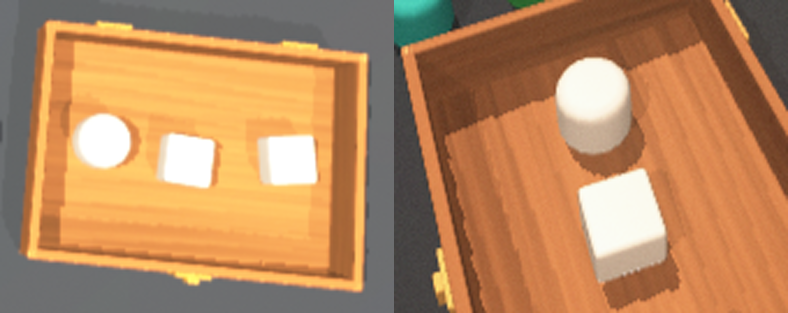

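The close crop confirms it: left of the two square rests stands a round white cap, at (102,140) in the crop. It is at about (0.506, -0.162) and the label at (0.5425, 0.200). Both cameras agree to within 2 mm. The box is turned by about -0.06 rad.

>>> jog_arm:
  moves:
    - {"slide": [-10, -11, 0], "angular": [0, 0, 2], "fingers": 0}
    - {"slide": [-30, -33, 0], "angular": [0, 0, 5], "fingers": 0}
    - {"slide": [-54, -60, 0], "angular": [0, 0, 9], "fingers": 0}
    - {"slide": [-80, -89, 0], "angular": [0, 0, 13], "fingers": 0}
    - {"slide": [-106, -118, 0], "angular": [0, 0, 17], "fingers": 0}
    - {"slide": [-132, -147, 0], "angular": [0, 0, 21], "fingers": 0}
    - {"slide": [-158, -176, 0], "angular": [0, 0, 25], "fingers": 0}
    - {"slide": [-184, -205, 0], "angular": [0, 0, 29], "fingers": 0}
    - {"slide": [-210, -233, 0], "angular": [0, 0, 33], "fingers": 0}
    - {"slide": [-236, -262, 0], "angular": [0, 0, 37], "fingers": 0}
  squeeze: 40

```text
clock: 1.93
tcp_pos: [0.3142, 0.2335, 0.22]
orientation: [0.0, 0.449, 0.894, 0.001]
wrist_force: [0.8, -0.2, -0.3]
finger_gap: 0.0855
grip_force: 0.0
```

```bash
cat > go.py <<'E'
import sys
from m import *
def go(x,y,z,yaw):
    s=get_state(); q=s["orientation"]; r=R.from_quat([q[1],q[2],q[3],q[0]])
    t=R.from_matrix(np.array([[-np.sin(-yaw)*0+np.sin(yaw),np.cos(yaw),0],[-np.cos(yaw),np.sin(yaw),0],[0,0,-1]]))
    print("slide",r.inv().apply(np.array([x,y,z])-s["tcp_pos"])*1e3,"ang",np.degrees((r.inv()*t).as_rotvec()),s["tcp_pos"],s["clock"],s["joint_pos"])
if __name__=="__main__": go(*map(float,sys.argv[1:]))
E
python3 go.py .506 -.162 .15 -.06
```

```text
Traceback (most recent call last):
  File "go.py", line 7, in <module>
    if __name__=="__main__": go(*map(float,sys.argv[1:]))
                             ~~^^^^^^^^^^^^^^^^^^^^^^^^^^
  File "go.py", line 5, in go
    t=R.from_matrix(np.array([[-np.sin(-yaw)*0+np.sin(yaw),np.cos(yaw),0],[-np.cos(yaw),np.sin(yaw),0],[0,0,-1]]))
  File "scipy/spatial/transform/_rotation.pyx", line 1143, in scipy.spatial.transform._rotation.Rotation.from_matrix
ValueError: Non-positive determinant (left-handed or null coordinate frame) in rotation matrix 0: [[-0.06    0.9982  0.    ]
 [-0.9982 -0.06    0.    ]
 [ 0.      0.     -1.    ]].
```

```bash
sed -i 's/-np.sin(-yaw)\*0+np.sin(yaw)/-np.sin(yaw)/; s/\[-np.cos(yaw),/[np.cos(yaw),/' go.py
python3 go.py .506 -.162 .15 -.06
```

```text
slide [-431.7636  -82.6093   69.9953] ang [ 0.0747 -0.0158 40.1285] [0.3142 0.2335 0.22  ] 1.9333 [ 0.4333 -0.0445 -0.3714  1.2425  0.0001  1.3637]
```

>>> jog_arm:
  moves:
    - {"slide": [-35, -7, 5], "angular": [0, 0, 4], "fingers": 0}
    - {"slide": [-73, -14, 10], "angular": [0, 0, 8], "fingers": 0}
    - {"slide": [-112, -21, 15], "angular": [0, 0, 12], "fingers": 0}
    - {"slide": [-152, -29, 21], "angular": [0, 0, 16], "fingers": 0}
    - {"slide": [-192, -37, 28], "angular": [0, 0, 20], "fingers": 0}
    - {"slide": [-232, -44, 35], "angular": [0, 0, 24], "fingers": 0}
    - {"slide": [-272, -52, 42], "angular": [0, 0, 28], "fingers": 0}
    - {"slide": [-312, -60, 49], "angular": [0, 0, 32], "fingers": 0}
    - {"slide": [-350, -67, 55], "angular": [0, 0, 36], "fingers": 0}
    - {"slide": [-385, -74, 60], "angular": [0, 0, 39], "fingers": 0}

```text
clock: 2.77
tcp_pos: [0.4861, -0.1198, 0.1593]
orientation: [0.0, 0.722, 0.692, 0.0]
wrist_force: [1.0, 0.6, -0.2]
finger_gap: 0.0857
grip_force: 0.0
```

```bash
python3 go.py .506 -.162 .09 -.06
```

```text
slide [-41.2854  21.6002  69.3119] ang [0.0274 0.0046 1.035 ] [ 0.4861 -0.1198  0.1593] 2.7667 [-0.4022  0.1975 -0.2575  1.1153  0.0001  1.2105]
```

>>> jog_arm:
  moves:
    - {"slide": [-20, 10, 15], "angular": [0, 0, 1]}
    - {"slide": [-35, 18, 35], "angular": [0, 0, 1]}
    - {"slide": [-41, 22, 55], "angular": [0, 0, 1]}
    - {"slide": [-41, 22, 66], "angular": [0, 0, 1]}
    - {"slide": [-41, 22, 69], "angular": [0, 0, 1]}
    - {"slide": [-41, 22, 69], "angular": [0, 0, 1]}

```text
schema error: expected keys fingers, slide, angular
```

```bash
python3 - <<'E'
from m import *
p=read_camera("side"); save(p,"side1.png"); s=get_state(); print(s["tcp_pos"],proj(p,s["tcp_pos"]))
E
python3 go.py .506 -.162 .026 -.06
```

```text
[ 0.4893 -0.1252  0.1584] [216.9223 250.701 ]
slide [-35.475   18.0027 132.5835] ang [0.1716 0.2235 0.7227] [ 0.4893 -0.1252  0.1584] 2.8167 [-0.4079  0.2035 -0.2523  1.1109 -0.0026  1.2103]
```

View pics/side1.png

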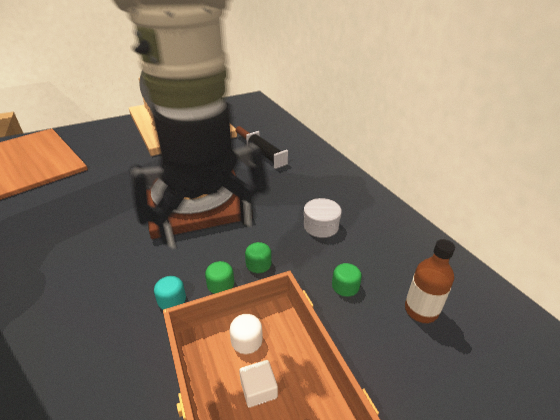

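The picture shows the gripper hanging open behind the box, with its tips near (172,243) and (249,222). The cap still stands untouched at (246,333). That call was refused because every row needs all three keys, so I send it again.

>>> jog_arm:
  moves:
    - {"slide": [-15, 8, 10], "angular": [0, 0, 1], "fingers": 0}
    - {"slide": [-30, 15, 30], "angular": [0, 0, 1], "fingers": 0}
    - {"slide": [-35, 18, 50], "angular": [0, 0, 1], "fingers": 0}
    - {"slide": [-35, 18, 63], "angular": [0, 0, 1], "fingers": 0}
    - {"slide": [-35, 18, 68], "angular": [0, 0, 1], "fingers": 0}
    - {"slide": [-35, 18, 68], "angular": [0, 0, 1], "fingers": 0}
    - {"slide": [-35, 18, 68], "angular": [0, 0, 1], "fingers": 0}

```text
clock: 3.4
tcp_pos: [0.5021, -0.1527, 0.0921]
orientation: [-0.0, 0.726, 0.688, 0.0]
wrist_force: [0.4, -0.4, 0.8]
finger_gap: 0.0853
grip_force: 0.0
```

```bash
python3 - <<'E'
from m import *
p=read_camera("side"); im=cv2.resize(p["color"][180:400,140:360],(660,600)[:1]*1+(600,),interpolation=2) if 0 else cv2.resize(p["color"][210:400,140:360],None,fx=3,fy=3,interpolation=2)
cv2.imwrite("pics/side2.png",im[:,:,::-1])
E
python3 go.py .506 -.162 .026 -.06
```

```text
slide [-8.8923  3.832  66.6319] ang [0.0651 0.0201 0.3244] [ 0.5026 -0.1529  0.0926] 3.45 [-0.4483  0.2916 -0.3072  0.9708  0.0001  1.1769]
```

View pics/side2.png

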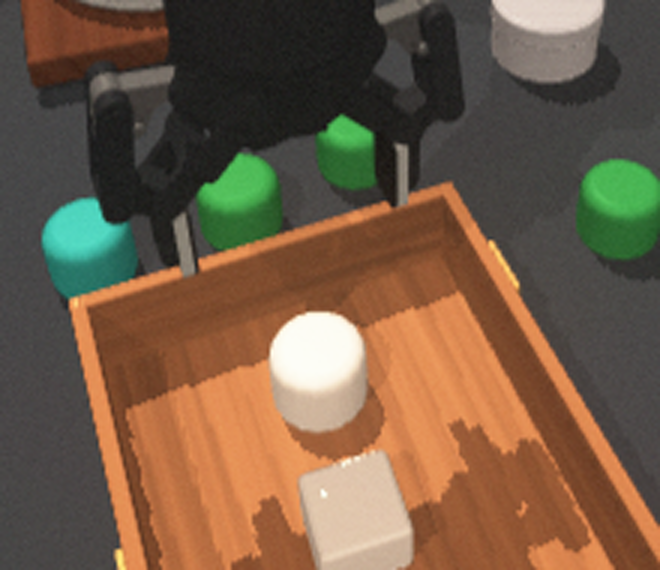

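The crop shows the open fingers straddling the cap, with tips near (190,270) and (402,205). The cap is clear of the wall and the rests, so I correct sideways by 9 and 4 mm and descend.

>>> jog_arm:
  moves:
    - {"slide": [-5, 2, 5], "angular": [0, 0, 0], "fingers": 0}
    - {"slide": [-9, 4, 15], "angular": [0, 0, 0], "fingers": 0}
    - {"slide": [-9, 4, 27], "angular": [0, 0, 0], "fingers": 0}
    - {"slide": [-9, 4, 39], "angular": [0, 0, 0], "fingers": 0}
    - {"slide": [-9, 4, 50], "angular": [0, 0, 0], "fingers": 0}
    - {"slide": [-9, 4, 58], "angular": [0, 0, 0], "fingers": 0}
    - {"slide": [-9, 4, 64], "angular": [0, 0, 0], "fingers": 0}
    - {"slide": [-9, 4, 67], "angular": [0, 0, 0], "fingers": 0}
    - {"slide": [-9, 4, 67], "angular": [0, 0, 0], "fingers": 0}
    - {"slide": [-9, 4, 67], "angular": [0, 0, 0], "fingers": 0}

```text
clock: 4.28
tcp_pos: [0.5059, -0.1624, 0.0249]
orientation: [0.0, 0.726, 0.687, 0.0]
wrist_force: [-0.1, -0.2, 0.3]
finger_gap: 0.0858
grip_force: 0.0
```

>>> jog_arm:
  moves:
    - {"slide": [0, 0, 0], "angular": [0, 0, 0], "fingers": 0.2}
    - {"slide": [0, 0, 0], "angular": [0, 0, 0], "fingers": 0.35}
    - {"slide": [0, 0, 0], "angular": [0, 0, 0], "fingers": 0.45}
    - {"slide": [0, 0, 0], "angular": [0, 0, 0], "fingers": 0.55}
    - {"slide": [0, 0, 0], "angular": [0, 0, 0], "fingers": 0.65}
    - {"slide": [0, 0, 0], "angular": [0, 0, 0], "fingers": 0.8}
    - {"slide": [0, 0, 0], "angular": [0, 0, 0], "fingers": 0.8}
    - {"slide": [0, 0, 0], "angular": [0, 0, 0], "fingers": 0.8}
  squeeze: 40

```text
clock: 4.95
tcp_pos: [0.5058, -0.1623, 0.0253]
orientation: [0.0, 0.726, 0.687, 0.0]
wrist_force: [-1.2, 1.1, 5.5]
finger_gap: 0.0311
grip_force: 39.2
```

The gap is 31 mm, but it should be 46 mm, so I look.

```bash
python3 - <<'E'
from m import *
print(get_state())
p=read_camera("side"); a=cv2.resize(p["color"][230:400,150:330],(540,510),interpolation=2)
q=read_camera("top"); b=cv2.resize(q["color"][240:325,305:348],(258,510),interpolation=2)
cv2.imwrite("pics/side3.png",np.hstack([a,b])[:,:,::-1])
E
```

```text
{'clock': 4.95, 'joint_pos': array([-0.4617,  0.3704, -0.381 ,  0.8187,  0.    ,  1.1639]), 'qvel': array([-0.0006,  0.0006,  0.0002,  0.0009, -0.0012,  0.0012]), 'tau': array([ -0.0746, -43.2707,  23.7182,  -0.6862,   0.0347,   0.0012]), 'tcp_pos': array([ 0.5058, -0.1623,  0.0253]), 'orientation': array([0.0003, 0.7262, 0.6874, 0.0001]), 'wrist_force': array([-1.2218,  1.1144,  5.5233]), 'ft_torque': array([0.1165, 0.3432, 0.0068]), 'grip_force': 39.21586096286774, 'finger_gap': 0.031121702576198312}
```

View pics/side3.png

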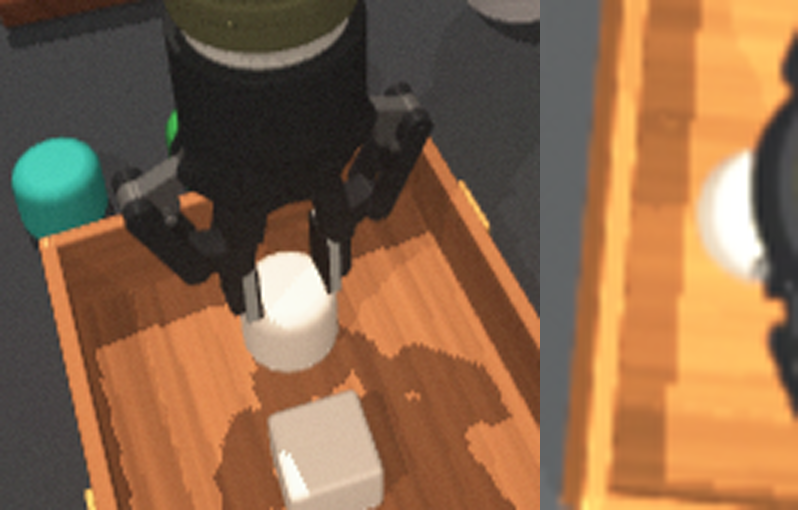

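The crop shows the fingers high on the cap, with tips near (255,318) and (333,290). They may be on its rounded shoulder. I'll check the true tip height against the camera.

```bash
python3 - <<'E'
from m import *
p=read_camera("side")
y=np.array([1,-.06,0])
for name,c,g,obs in(("open",[.5026,-.1529,.0926],.0427,((203.3,300.7),(274,278.3))),("now",[.5058,-.1623,.0253],.0155,((150+255/3,230+318/3),(150+333/3,230+290/3)))):
    print(name,obs)
    for dz in(-.011,0,.011,.02): print(dz,*[proj(p,np.array(c)+k*g*y+[0,0,dz]) for k in(-1,1)])
v=(.506,-.162)
print("cap c top/bottom",proj(p,[*v,.042]),proj(p,[*v,.006]))
E
```

```text
open ((203.3, 300.7), (274, 278.3))
-0.011 [207.7417 312.7396] [268.6125 292.2417]
0 [206.7888 307.3791] [268.5122 286.8903]
0.011 [205.809  301.8673] [268.4092 281.3958]
0.02 [204.9865 297.2406] [268.3229 276.7899]
now ((235.0, 336.0), (261.0, 326.6666666666667))
-0.011 [236.0823 340.1527] [256.5696 332.598 ]
0 [235.5705 335.5905] [256.3236 328.0231]
0.011 [235.0455 330.9104] [256.0713 323.3322]
0.02 [234.6058 326.9903] [255.8601 319.4048]
cap c top/bottom [245.4985 324.3907] [246.7406 339.4954]
```

Measured against the camera, the tips stand about 10 mm higher than I assumed because the pads swing back when open, so they are on the rounded top. I open, go 11 mm lower and regrip.

>>> jog_arm:
  moves:
    - {"slide": [0, 0, 0], "angular": [0, 0, 0], "fingers": 0.1}
    - {"slide": [0, 0, 0], "angular": [0, 0, 0], "fingers": 0}
    - {"slide": [0, 0, 0], "angular": [0, 0, 0], "fingers": 0}
    - {"slide": [0, 0, 0], "angular": [0, 0, 0], "fingers": 0}
    - {"slide": [0, 0, 3], "angular": [0, 0, 0], "fingers": 0}
    - {"slide": [0, 0, 7], "angular": [0, 0, 0], "fingers": 0}
    - {"slide": [0, 0, 10], "angular": [0, 0, 0], "fingers": 0}
    - {"slide": [0, 0, 11], "angular": [0, 0, 0], "fingers": 0}
    - {"slide": [0, 0, 11], "angular": [0, 0, 0], "fingers": 0}
  squeeze: 30

```text
clock: 5.85
tcp_pos: [0.5052, -0.162, 0.013]
orientation: [-0.001, 0.726, 0.687, -0.0]
wrist_force: [0.1, -0.2, -0.1]
finger_gap: 0.0854
grip_force: 0.0
```

>>> jog_arm:
  moves:
    - {"slide": [0, 0, 0], "angular": [0, 0, 0], "fingers": 0.15}
    - {"slide": [0, 0, 0], "angular": [0, 0, 0], "fingers": 0.25}
    - {"slide": [0, 0, 0], "angular": [0, 0, 0], "fingers": 0.3}
    - {"slide": [0, 0, 0], "angular": [0, 0, 0], "fingers": 0.35}
    - {"slide": [0, 0, 0], "angular": [0, 0, 0], "fingers": 0.4}
    - {"slide": [0, 0, 0], "angular": [0, 0, 0], "fingers": 0.45}
    - {"slide": [0, 0, 0], "angular": [0, 0, 0], "fingers": 0.5}
    - {"slide": [0, 0, 0], "angular": [0, 0, 0], "fingers": 0.5}

```text
clock: 6.52
tcp_pos: [0.5059, -0.1623, 0.0143]
orientation: [0.0, 0.726, 0.687, 0.0]
wrist_force: [-1.1, 0.9, 5.0]
finger_gap: 0.0441
grip_force: 30.0
```

```bash
python3 - <<'E'
from m import *
p=read_camera("side"); a=cv2.resize(p["color"][280:380,200:300],(600,600),interpolation=2)
cv2.imwrite("pics/side4.png",a[:,:,::-1])
E
```

```text
(no output)
```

View pics/side4.png

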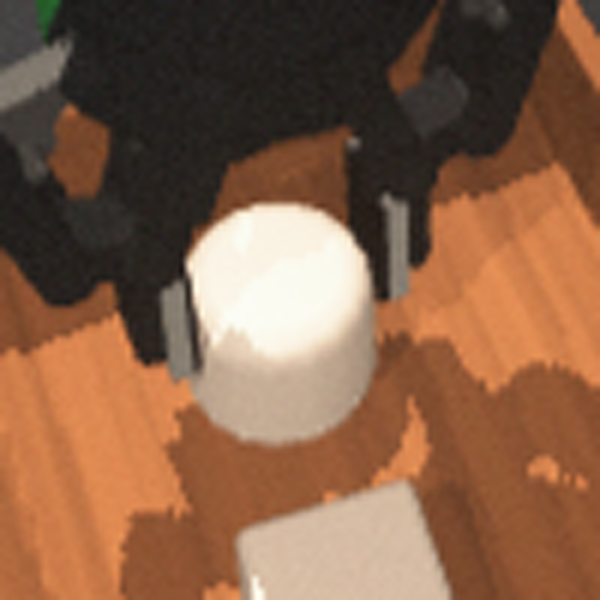

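The crop shows the pads on both sides of the cap. The tips are near (180,380) and (395,298), about halfway down it, and the gap is 44 mm. The hold is still high and the wrist shows 5 N upward, so I regrip 5 mm lower.

>>> jog_arm:
  moves:
    - {"slide": [0, 0, 0], "angular": [0, 0, 0], "fingers": 0.1}
    - {"slide": [0, 0, 0], "angular": [0, 0, 0], "fingers": 0.1}
    - {"slide": [0, 0, 0], "angular": [0, 0, 0], "fingers": 0.1}
    - {"slide": [0, 0, 2], "angular": [0, 0, 0], "fingers": 0.1}
    - {"slide": [0, 0, 4], "angular": [0, 0, 0], "fingers": 0.1}
    - {"slide": [0, 0, 5], "angular": [0, 0, 0], "fingers": 0.1}
    - {"slide": [0, 0, 5], "angular": [0, 0, 0], "fingers": 0.1}

```text
clock: 7.15
tcp_pos: [0.5053, -0.162, 0.0081]
orientation: [-0.0, 0.726, 0.687, -0.0]
wrist_force: [0.3, 0.6, 0.1]
finger_gap: 0.0769
grip_force: 0.0
```

>>> jog_arm:
  moves:
    - {"slide": [0, 0, 0], "angular": [0, 0, 0], "fingers": 0.2}
    - {"slide": [0, 0, 0], "angular": [0, 0, 0], "fingers": 0.3}
    - {"slide": [0, 0, 0], "angular": [0, 0, 0], "fingers": 0.35}
    - {"slide": [0, 0, 0], "angular": [0, 0, 0], "fingers": 0.4}
    - {"slide": [0, 0, 0], "angular": [0, 0, 0], "fingers": 0.45}
    - {"slide": [0, 0, 0], "angular": [0, 0, 0], "fingers": 0.5}
    - {"slide": [0, 0, 0], "angular": [0, 0, 0], "fingers": 0.55}
    - {"slide": [0, 0, 0], "angular": [0, 0, 0], "fingers": 0.6}
    - {"slide": [0, 0, 0], "angular": [0, 0, 0], "fingers": 0.6}

```text
clock: 7.9
tcp_pos: [0.5059, -0.1623, 0.0092]
orientation: [0.0, 0.726, 0.687, 0.0]
wrist_force: [-0.5, 0.9, 6.6]
finger_gap: 0.0454
grip_force: 30.5
```

The gap is 45.4 mm, which matches the cap. Now a short lift.

>>> jog_arm:
  moves:
    - {"slide": [0, 0, -2], "angular": [0, 0, 0], "fingers": 0.6}
    - {"slide": [0, 0, -6], "angular": [0, 0, 0], "fingers": 0.6}
    - {"slide": [0, 0, -12], "angular": [0, 0, 0], "fingers": 0.6}
    - {"slide": [0, 0, -18], "angular": [0, 0, 0], "fingers": 0.6}
    - {"slide": [0, 0, -20], "angular": [0, 0, 0], "fingers": 0.6}
    - {"slide": [0, 0, -20], "angular": [0, 0, 0], "fingers": 0.6}
    - {"slide": [0, 0, -20], "angular": [0, 0, 0], "fingers": 0.6}

```text
clock: 8.48
tcp_pos: [0.5059, -0.1623, 0.029]
orientation: [0.0, 0.726, 0.687, 0.0]
wrist_force: [-0.8, 0.5, -0.9]
finger_gap: 0.045
grip_force: 30.8
```

```bash
python3 - <<'E'
from m import *
p=read_camera("side"); a=cv2.resize(p["color"][270:370,200:300],(600,600),interpolation=2)
cv2.imwrite("pics/side5.png",a[:,:,::-1]); s=get_state(); print(s["tcp_pos"],s["finger_gap"],s["grip_force"],s["wrist_force"])
E
```

```text
[ 0.5056 -0.1622  0.0287] 0.04498100753029442 30.75578559190035 [-0.2025  0.5219 -0.9046]
```

View pics/side5.png

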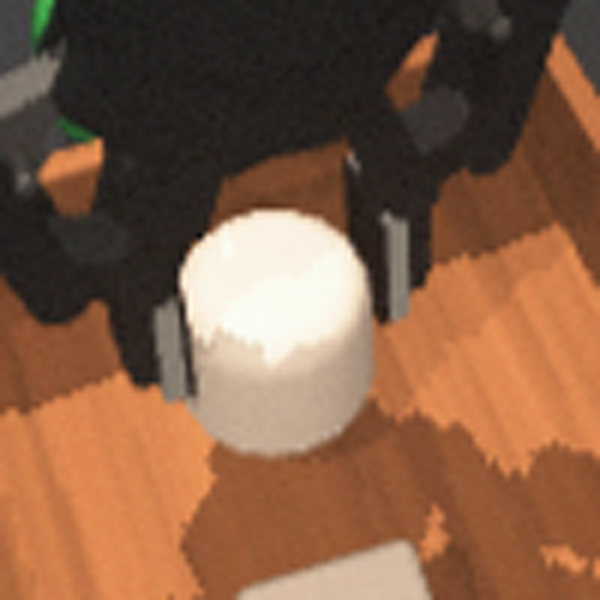

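The cap is lifted level. The wrist reads -0.9 N, about its weight, and the cap top moved up from row 314 to 305. Its underside is about 3 mm below the TCP. Next I raise it and carry it over.

>>> jog_arm:
  moves:
    - {"slide": [0, 0, -5], "angular": [0, 0, 0], "fingers": 0.6}
    - {"slide": [0, 0, -15], "angular": [0, 0, 0], "fingers": 0.6}
    - {"slide": [0, 0, -30], "angular": [0, 0, 0], "fingers": 0.6}
    - {"slide": [0, 0, -47], "angular": [0, 0, 0], "fingers": 0.6}
    - {"slide": [0, 0, -64], "angular": [0, 0, 0], "fingers": 0.6}
    - {"slide": [5, 0, -80], "angular": [0, 0, 0], "fingers": 0.6}
    - {"slide": [15, 1, -93], "angular": [0, 0, 0], "fingers": 0.6}
    - {"slide": [30, 2, -102], "angular": [0, 0, 0], "fingers": 0.6}
    - {"slide": [50, 3, -108], "angular": [0, 0, 0], "fingers": 0.6}
    - {"slide": [72, 4, -110], "angular": [0, 0, 0], "fingers": 0.6}

```text
clock: 9.37
tcp_pos: [0.5145, -0.0907, 0.1409]
orientation: [0.001, 0.727, 0.687, 0.001]
wrist_force: [-0.2, 0.1, -0.4]
finger_gap: 0.0447
grip_force: 30.8
```

>>> jog_arm:
  moves:
    - {"slide": [24, 1, 0], "angular": [0, 0, 0], "fingers": 0.6}
    - {"slide": [50, 2, 0], "angular": [0, 0, 0], "fingers": 0.6}
    - {"slide": [78, 3, 0], "angular": [0, 0, 0], "fingers": 0.6}
    - {"slide": [106, 4, 0], "angular": [0, 0, 0], "fingers": 0.6}
    - {"slide": [134, 5, 0], "angular": [0, 0, 0], "fingers": 0.6}
    - {"slide": [162, 6, 0], "angular": [0, 0, 0], "fingers": 0.6}
    - {"slide": [190, 7, 0], "angular": [0, 0, 0], "fingers": 0.6}
    - {"slide": [216, 8, 0], "angular": [0, 0, 0], "fingers": 0.6}
    - {"slide": [238, 9, 0], "angular": [0, 0, 0], "fingers": 0.6}
    - {"slide": [256, 10, 0], "angular": [0, 0, 0], "fingers": 0.6}

```text
clock: 10.2
tcp_pos: [0.5376, 0.1664, 0.1396]
orientation: [0.0, 0.726, 0.688, 0.0]
wrist_force: [-0.3, -0.4, -0.7]
finger_gap: 0.0449
grip_force: 30.8
```

```bash
python3 go.py .5425 .2 .09 -.056
```

```text
slide [33.7932  3.0789 49.5868] ang [ 0.0363 -0.0277  0.1383] [0.5376 0.1664 0.1396] 10.2 [ 0.1573  0.3245 -0.1375  1.1081  0.0003  1.7817]
```

>>> jog_arm:
  moves:
    - {"slide": [12, 1, 4], "angular": [0, 0, 0], "fingers": 0.6}
    - {"slide": [22, 2, 14], "angular": [0, 0, 0], "fingers": 0.6}
    - {"slide": [29, 3, 26], "angular": [0, 0, 0], "fingers": 0.6}
    - {"slide": [32, 3, 38], "angular": [0, 0, 0], "fingers": 0.6}
    - {"slide": [33, 3, 45], "angular": [0, 0, 0], "fingers": 0.6}
    - {"slide": [33, 3, 48], "angular": [0, 0, 0], "fingers": 0.6}
    - {"slide": [33, 3, 48], "angular": [0, 0, 0], "fingers": 0.6}
    - {"slide": [33, 3, 48], "angular": [0, 0, 0], "fingers": 0.6}

```text
clock: 10.87
tcp_pos: [0.5424, 0.1967, 0.0905]
orientation: [-0.0, 0.727, 0.687, -0.0]
wrist_force: [-0.1, -0.4, -0.6]
finger_gap: 0.0451
grip_force: 30.8
```

```bash
python3 - <<'E'
from m import *
p=read_camera("side"); s=get_state(); t=s["tcp_pos"]; z=t[2]-.0032
b,st=blob(p,white(p),proj(p,[t[0],t[1],z+.018])); print(b,st,"cap at",solve(p,b,z,.036,.023,t[:2]),model(p,t[0],t[1],z,.036,.023))
L=(.5425,.2,.042); print("spindle foot/tip px",proj(p,L),proj(p,(*L[:2],.054)))
for r in tip_of("label",p)[:2]: print(r)
cv2.imwrite("pics/side6.png",cv2.resize(p["color"][100:240,120:270],None,fx=4,fy=4,interpolation=2)[:,:,::-1])
E
python3 go.py .5425 .2 .046 -.056
```

```text
[202.5278 151.6111] [201 144   4  17  36] cap at [0.5776 0.2215] (array([189.5685, 160.9906]), 566.4151725803968)
spindle foot/tip px [193.2765 186.3138] [192.4983 181.5132]
{'point': [195.5, 185.8], 'p': 0.55}
slide [ 3.0607 -0.6505 45.2936] ang [ 0.0556 -0.0169  0.0182] [0.5429 0.1969 0.0913] 10.9667 [ 0.2089  0.3853 -0.1738  1.0106  0.      1.8354]
```

View pics/side6.png

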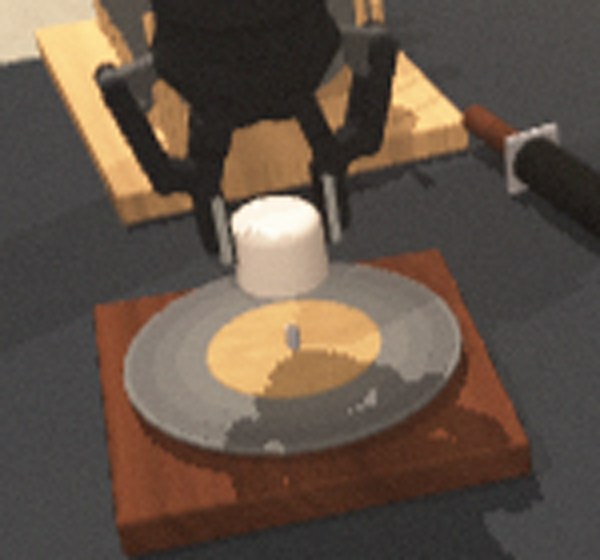

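The crop shows the cap level in the gripper, centred at (279,246). That matches the model's prediction to about 0.5 px. The spindle foot is at (293,347), as expected, so I shift 3 mm and lower to about 2 mm above the label.

>>> jog_arm:
  moves:
    - {"slide": [2, 0, 2], "angular": [0, 0, 0], "fingers": 0.6}
    - {"slide": [3, -1, 8], "angular": [0, 0, 0], "fingers": 0.6}
    - {"slide": [3, -1, 15], "angular": [0, 0, 0], "fingers": 0.6}
    - {"slide": [3, -1, 22], "angular": [0, 0, 0], "fingers": 0.6}
    - {"slide": [3, -1, 29], "angular": [0, 0, 0], "fingers": 0.6}
    - {"slide": [3, -1, 35], "angular": [0, 0, 0], "fingers": 0.6}
    - {"slide": [3, -1, 40], "angular": [0, 0, 0], "fingers": 0.6}
    - {"slide": [3, -1, 43], "angular": [0, 0, 0], "fingers": 0.6}
    - {"slide": [3, -1, 43], "angular": [0, 0, 0], "fingers": 0.6}
    - {"slide": [3, -1, 43], "angular": [0, 0, 0], "fingers": 0.6}

```text
clock: 11.8
tcp_pos: [0.5416, 0.2003, 0.0475]
orientation: [-0.0, 0.726, 0.687, -0.0]
wrist_force: [-0.6, 1.0, -0.4]
finger_gap: 0.0451
grip_force: 30.8
```

>>> jog_arm:
  moves:
    - {"slide": [0, 0, 0.5], "angular": [0, 0, 0], "fingers": 0.6}
    - {"slide": [0, 0, 1], "angular": [0, 0, 0], "fingers": 0.6}
    - {"slide": [0, 0, 1], "angular": [0, 0, 0], "fingers": 0.6}
    - {"slide": [0, 0, 1], "angular": [0, 0, 0], "fingers": 0.6}

```text
clock: 12.13
tcp_pos: [0.5418, 0.2004, 0.047]
orientation: [0.0, 0.726, 0.687, 0.0]
wrist_force: [0.6, 0.1, -0.3]
finger_gap: 0.0453
grip_force: 30.8
```

>>> jog_arm:
  moves:
    - {"slide": [0, 0, 0.5], "angular": [0, 0, 0], "fingers": 0.6}
    - {"slide": [0, 0, 1], "angular": [0, 0, 0], "fingers": 0.6}
    - {"slide": [0, 0, 1], "angular": [0, 0, 0], "fingers": 0.6}
    - {"slide": [0, 0, 1], "angular": [0, 0, 0], "fingers": 0.6}

```text
clock: 12.47
tcp_pos: [0.5415, 0.2003, 0.0457]
orientation: [-0.0, 0.726, 0.687, 0.0]
wrist_force: [-0.7, 0.8, -1.1]
finger_gap: 0.0451
grip_force: 30.8
```

>>> jog_arm:
  moves:
    - {"slide": [0, 0, 0.5], "angular": [0, 0, 0], "fingers": 0.6}
    - {"slide": [0, 0, 0.5], "angular": [0, 0, 0], "fingers": 0.6}
    - {"slide": [0, 0, 0.5], "angular": [0, 0, 0], "fingers": 0.6}
    - {"slide": [0, 0, 0.5], "angular": [0, 0, 0], "fingers": 0.6}

```text
clock: 12.8
tcp_pos: [0.5416, 0.2004, 0.0452]
orientation: [0.0, 0.726, 0.687, 0.0]
wrist_force: [0.5, 0.4, -0.1]
finger_gap: 0.0449
grip_force: 30.8
```

>>> jog_arm:
  moves:
    - {"slide": [0, 0, 0.5], "angular": [0, 0, 0], "fingers": 0.6}
    - {"slide": [0, 0, 0.5], "angular": [0, 0, 0], "fingers": 0.6}
    - {"slide": [0, 0, 0.5], "angular": [0, 0, 0], "fingers": 0.6}
    - {"slide": [0, 0, 0.5], "angular": [0, 0, 0], "fingers": 0.6}

```text
clock: 13.13
tcp_pos: [0.5417, 0.2004, 0.0452]
orientation: [0.0, 0.726, 0.687, 0.0]
wrist_force: [-1.4, 0.5, 5.7]
finger_gap: 0.0448
grip_force: 31.3
```

>>> jog_arm:
  moves:
    - {"slide": [0, 0, 0.5], "angular": [0, 0, 0], "fingers": 0.6}
    - {"slide": [0, 0, 0.5], "angular": [0, 0, 0], "fingers": 0.6}
    - {"slide": [0, 0, 0.5], "angular": [0, 0, 0], "fingers": 0.6}
    - {"slide": [0, 0, 0.5], "angular": [0, 0, 0], "fingers": 0.6}

```text
clock: 13.47
tcp_pos: [0.5417, 0.2004, 0.0451]
orientation: [0.0, 0.726, 0.687, 0.0]
wrist_force: [-2.8, -1.1, 8.7]
finger_gap: 0.0449
grip_force: 31.6
```

The cap touches down at the predicted height. I release and back off.

>>> jog_arm:
  moves:
    - {"slide": [0, 0, -0.5], "angular": [0, 0, 0], "fingers": 0.45}
    - {"slide": [0, 0, -0.5], "angular": [0, 0, 0], "fingers": 0.35}
    - {"slide": [0, 0, -0.5], "angular": [0, 0, 0], "fingers": 0.25}
    - {"slide": [0, 0, -0.5], "angular": [0, 0, 0], "fingers": 0.1}
    - {"slide": [0, 0, -0.5], "angular": [0, 0, 0], "fingers": 0}
    - {"slide": [0, 0, -0.5], "angular": [0, 0, 0], "fingers": 0}
    - {"slide": [0, 0, -0.5], "angular": [0, 0, 0], "fingers": 0}
    - {"slide": [0, 0, -0.5], "angular": [0, 0, 0], "fingers": 0}

```text
clock: 14.13
tcp_pos: [0.5416, 0.2004, 0.0446]
orientation: [-0.0, 0.726, 0.687, 0.0]
wrist_force: [0.6, -0.8, 0.6]
finger_gap: 0.0857
grip_force: 0.0
```

>>> jog_arm:
  moves:
    - {"slide": [0, 0, -5], "angular": [0, 0, 0], "fingers": 0}
    - {"slide": [0, 0, -15], "angular": [0, 0, 0], "fingers": 0}
    - {"slide": [0, 0, -30], "angular": [0, 0, 0], "fingers": 0}
    - {"slide": [0, 0, -50], "angular": [0, 0, 0], "fingers": 0}
    - {"slide": [0, 0, -70], "angular": [0, 0, 0], "fingers": 0}
    - {"slide": [0, 0, -90], "angular": [0, 0, 0], "fingers": 0}
    - {"slide": [0, 0, -110], "angular": [0, 0, 0], "fingers": 0}
    - {"slide": [0, 0, -120], "angular": [0, 0, 0], "fingers": 0}
    - {"slide": [0, 0, -120], "angular": [0, 0, 0], "fingers": 0}

```text
clock: 14.88
tcp_pos: [0.5435, 0.2008, 0.1683]
orientation: [0.002, 0.726, 0.687, 0.003]
wrist_force: [-0.2, 0.5, 0.2]
finger_gap: 0.0856
grip_force: 0.0
```

```bash
python3 - <<'E'
from m import *
p=read_camera("side"); s=get_state(); print(s["clock"],s["tcp_pos"],s["finger_gap"])
m=model(p,.542,.2004,.042,.036,.023); print(m)
cv2.imwrite("pics/side7.png",cv2.resize(p["color"][130:250,120:330],None,fx=3.5,fy=3.5,interpolation=2)[:,:,::-1])
E
```

```text
14.9333 [0.5426 0.2006 0.1663] 0.08555496626398586
(array([191.8262, 179.6362]), 525.1401618657401)
```

View pics/side7.png

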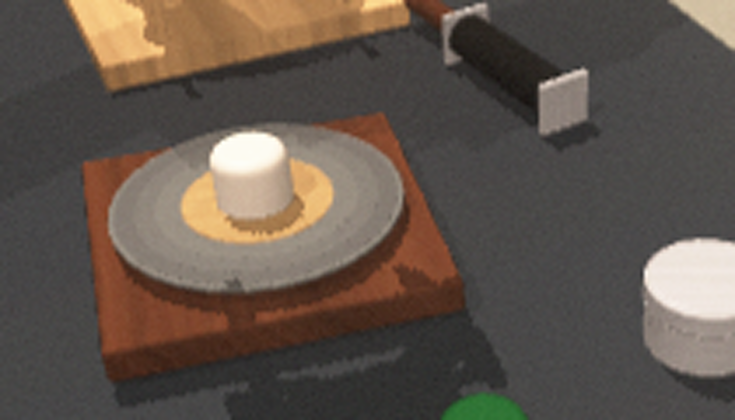

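The picture shows the cap upright and flat at the centre of the label, at (251,175) in the crop. That is (191.7,180) in the image, where the model predicts it. The gripper is clear and the tin stands untouched.

```bash
python3 -c "
from workcell import *
print(hand_in())"
```

```text
the job is handed in; nothing more can be done
None
```

The white cap is on the label, upright and flat over the spindle. It was lowered until it touched, then released. The tin was left untouched, and the job was handed in at about 15 s on the robot's clock.

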